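# Slip a plaque under the spring clip of a gluing jig

## Robot

A 7-joint arm with a two-finger parallel gripper is mounted at the origin on the work surface. World frame = base frame: x ahead of the robot, y to its left, z up, the work surface at z = 0. Lengths are in mm, angles in rad, forces in N, time in s.
With the tool pointing down it reaches from about 400 to 850 mm from the base axis. Payload 6.9 kg.
Tool frame: the origin (TCP) lies at the very end of the fingers, on their centre line; the grasp point (between the pads) lies 19 mm behind it; x points along the fingers, y is the direction in which the jaws open and shut, and the axes are right-handed (so a half turn about x gives the same grasp; the last joint's range is limited). The gripper opens to 85 mm and grips with 20 to 120 N. Pads are 22 mm wide; open, the fingers measure 114 mm over their backs; the gripper's body (76 mm by 85 mm) begins 54 mm behind the grasp point. The pads swing forward as they close: fully open they stand 13 mm farther back than shut.
Start: joints at [-1.002, 0.507, -0.238, 1.5, 0.126, 1.149, -0.155], TCP at [279.05, 559.234, 231.275] pointing down, gripper open.
Joint ranges: [-3.08, 3.08], [-0.24, 2.05], [-1.43, 1.35], [0, 2.5], [-1.52, 4.66], [0.17, 1.96], [-2.89, 2.89]. Speed limits (rad/s): [2.39, 2.39, 3.14, 3.14, 3.14, 3.14, 3.14].

## Interface

Orientations are given as a unit quaternion [x, y, z, w].
In Python, from plant import * gives the robot as it stands.
- The arm moves only by the tool apply_moves, never from a script. Its argument "plan" is a list of rows, each a list of 2 entries, a list of its own where there are three numbers: the shift along the tool's x, y, z in cm, then the turn about the tool's x in rad. In form: [[[dx, dy, dz], twist], ...]. A call has 1 to 12 rows; each row shifts and turns the commanded pose from where the row before left it, along the tool's axes as they then stand; what a row does not reach is not made up. A row lasts 1/8 s, in which the tool goes at most 62.5 mm and 10.7 degrees, less where a joint would pass 70% of its speed; a pose out of reach is approached as far as the arm can. A call is refused whole if a number of a shift passes 6.25 or a number of a turn 0.188, either way. A call with a gripper value outside its range is refused whole. "hand" is the finger opening in cm, from 0 to 8.54, set as the call begins (left out, the last holds). The fingers move at their own pace and stop on an object; the grip force is fixed at half the most. Time passes only in rows, so rows that do not move let the fingers close. It gives the time, the measured TCP pose, the force and the opening at its end, in the units of the state.
- get_obs(): the state, without advancing time (a new reading comes with each control period).
- get_image(name): name is "side" or "top"; returns a dict with "frame" (384x512x3 uint8, blue, green, red), "intrinsics" (3x3 intrinsics, pixels), "dist" ([k1, k2, p1, p2, k3] as OpenCV has them; the pictures are not rectified), "xyz" and "orientation" of the camera in the world. Camera axes: x right, y down, z forward; pixel columns grow to the right and rows downward; lengths in mm; the calibration is good to about 2 mm. A picture is of the moment at which its call begins. There is no depth.
- job_done(): hands the job in, once; it reports no verdict.
Trained networks look in a picture, given as the dict that the camera call returned (one of the last four; its "shot" number tells which), for a name from the list of things; names that differ only in an ending like _2 or _b are one class to them, and where a whole thing is asked for, a point or a joint stands for the part that bears it (a point fixed in the world has none). Each returns a list of dicts, best first, with "confidence" (0 to 1); they miss things now and then, are a little off and sometimes report something else, mostly with a low value. They report only what shows in the picture. A call takes as long as a camera call.
- spot_in(picture, thing): "position" ([x, y, z] in mm, in world coordinates, good to about 4 mm: the middle of the surface that is visible of it).
The state is a dict: "clock": time; "q": joint angles; "joint_vel": joint speeds; "tau": joint torques, N m; "tool_pos": TCP position; "tcp_rot": TCP orientation; "force": force on the tool from outside, world axes, zero at the start; "ft_torque": the same for the moment, N m; "width": finger opening in mm.
Only numpy, scipy, OpenCV 4.12 (cv2) and the standard library are available. Lean on these libraries where they do the work, as an engineer would, in place of code of your own. Each camera call takes 0.05 s, during which the arm holds its last target.

## Task

Press down the long tab of the jig's spring clip with one fingertip so that its jaw rises and, while holding it down, push the wooden plaque that lies on the jig along its lane and under the jaw with the other fingertip, until it is fully home against the end stop. Then let the tab up so that the jaw clamps the plaque, and move clear. Only press and push: do not lift the plaque, and leave the other things where they are.

Things in the scene. Friction and masses are not known exactly. Their poses are not given: they have to be found in the camera images.
- jig: Gluing jig, fixed: plywood board 260 x 108 x 12 mm carrying a lane for a plaque and, beside it, a steel spring clip. Origin on the table below the clip's pivot rod; x: the way to push along the lane, y: from the lane to the clip's press tab. Board x -155 to 105, y -101 to 7 mm, top at z 12. Rod (8 mm thick) along x at y 0, z 22; bearing blocks at x -148 and 82, tops at z 30.
- end_stop (a point): Foot of the lane's end stop, on the board's top in the middle of the lane: x 85, y -40, z 12 mm of the jig. The stop is 12 mm high. The lane is 53 mm wide between two rails 10 mm high, which run straight from x 27 mm; before that, from x -8 mm, they flare to a mouth about 13 mm wider in all (a plaque pushed well off the middle of its end turns and can jam there).
- clip (a joint): Angle of the spring clip, rad: 0 shut (it springs back there), growing as the tab goes down and the jaw rises; limit 0.53. Shut, the jaw is too low for the plaque; at 0.24 it is level with the plaque's top (and rests there once it clamps the plaque), from 0.28 clear, at 0.42 clear by 6 mm. The tab's middle takes about 2 N at first, 6 N at 0.42.
- jaw (a point): Axis of the round nose (8 mm thick, 14 mm long along the lane) at the end of the clip's cranked jaw arm, above the lane at x 55 to 69, y -38 mm of the jig. Shut, its underside is 7 mm above the board. The arm's top is 43 mm above the table, 60 mm when open.
- clip_tab (a point): Middle of the top face of the clip's press tab: a flat plate 160 mm long (x -140 to 20 of the jig), reaching from the rod out to 50 mm on the side away from the lane; this point is 33 mm out. Shut, it slopes up outwards 0.42 rad, this point 32 mm above the table; at joint 0.42 it is level, 17.5 mm up; at 0.28 22 mm; at 0.53 14 mm. A pressing fingertip can slide along it.
- plaque: Wooden plaque 80 (x) x 50 (y) x 16 mm, about 50 g, loose on the jig's board short of the lane's mouth, lengthwise to the lane within 0.06 rad. Origin: centre of its underside. Home against the end stop, its origin is at x 45, y -40 mm of the jig and its near end at x 5 mm. A level fingertip on the pressed tab is low enough to push its near end (top 28 mm above the table).
- glue: Bystander, loose: yellow glue bottle, 44 mm across, 125 mm tall. Origin at the centre of its underside.
- foil_cup: Bystander, loose: shallow foil cup, 72 mm across, 24 mm tall. Origin at the centre of its underside.
- cone: Bystander, loose: fir cone ornament, 50 mm across, 52 mm tall. Origin at the centre of its underside.
- star: Bystander, loose: wooden star, about 64 mm across, 12 mm thick. Origin at the centre of its underside.
- spool: Bystander, loose: grey ribbon spool lying flat, 52 mm across, 28 mm tall. Origin at the centre of its underside.
- spare: Bystander, loose: spare wooden plaque, 100 x 65 x 16 mm, lying on the table beside the jig; not the one to be clipped. Origin at the centre of its underside.
- jar: Bystander, loose: glass jar, 56 mm across, 55 mm tall. Origin at the centre of its underside.

How it is judged:
By the outcome, as a careful person would: the job done as asked, in the order asked, and still so for the second after the job is handed in, with the robot touching nothing.
It also fails if it takes over 48 s, if anything falls off the work surface, if the arm or the gripper's body presses on something with over 40 N, if the wrist force passes 120 N, or if a joint passes its speed limit or range.

## Working session

There is one attempt and no reset: what is moved stays moved. The work goes in short steps, Python scripts to look and compute and a tool call to move; the robot and the scene stay as the last step left them, time stands still between calls to the robot, and variables do not carry over. Pictures are saved under pics/ and viewed, and the job is handed in when it is done.

Besides the shell and the picture viewer there is one more tool, called after "Request:" as name([rows], argument=value, ...), one row to a line, values as JSON. apply_moves: Moves the arm, as the interface text tells. Its arguments: {"type":"object","properties":{"plan":{"type":"array","items":{"type":"array"}},"hand":{"type":"number"}},"required":["plan"]}

```bash
mkdir -p pics; ls
cat > h.py <<'E'
from plant import *
import numpy as np, cv2
from scipy.spatial.transform import Rotation as R
def pose(p): return np.array(p["xyz"]), R.from_quat(p["orientation"]).as_matrix()
def proj(p,pts):
    t,M=pose(p); rv,_=cv2.Rodrigues(M.T); 
    return cv2.projectPoints(np.array(pts,float).reshape(-1,3),rv,-M.T@t,np.array(p["intrinsics"],float),np.array(p["dist"],float))[0].reshape(-1,2)
def back(p,uv,z):
    t,M=pose(p); n=cv2.undistortPoints(np.array(uv,float).reshape(-1,1,2),np.array(p["intrinsics"],float),np.array(p["dist"],float)).reshape(-1,2)
    d=np.c_[n,np.ones(len(n))]@M.T
    return t+d*((z-t[2])/d[:,2])[:,None]
E
python3 - <<'E'
from h import *
o=get_obs(); print(o)
for n in ("side","top"):
    p=get_image(n); cv2.imwrite(f"pics/{n}0.png",p["frame"]); print(n,p["xyz"],p["orientation"],p["intrinsics"],p["dist"])
    for th in ("jig","clip_tab","jaw","plaque","end_stop","spare","glue","foil_cup","cone","star","spool","jar"):
        try: print(th,[(np.round(d["position"]).tolist(),round(d["confidence"],2)) for d in spot_in(p,th)][:3])
        except Exception as e: print(th,e)
print(get_obs()["clock"])
E
```

```text
pics
{'clock': 0.0, 'q': array([-1.00252298,  0.50833492, -0.23751289,  1.50111437,  0.12572394,
        1.14889501, -0.15481546]), 'joint_vel': array([-0.00059792,  0.00049435,  0.00082436, -0.00109063, -0.00065505,
       -0.00053552,  0.00018311]), 'tau': array([-8.09800495e-04, -6.20578837e+01, -2.18677662e+00, -2.49660176e+01,
        1.27129033e-02,  1.17267278e-02,  1.04014308e-05]), 'tool_pos': array([278.88291978, 558.7810271 , 230.43744298]), 'tcp_rot': array([ 0.16154901,  0.68838402, -0.16276945,  0.68813913]), 'force': array([-0.13212444, -0.33470938,  0.56435467]), 'ft_torque': array([ 0.02477332, -0.02493406,  0.02468194]), 'width': 85.14517801404827}
side [343.01064805 571.65810647 652.62171266] [-0.21175249  0.89510672 -0.38201402  0.08949937] [[386.89334961   0.         258.91467923]
 [  0.         386.89334961 189.25102935]
 [  0.           0.           1.        ]] [-0.09585301  0.          0.          0.          0.        ]
jig [([531.0, -104.0, 13.0], 0.96)]
clip_tab [([533.0, -53.0, 24.0], 0.65)]
jaw [([531.0, -54.0, 29.0], 0.93), ([565.0, 67.0, 10.0], 0.5), (
[... 551 characters left out ...]
257.81852233]
 [  0.         486.86456441 189.6885292 ]
 [  0.           0.           1.        ]] [0.04536616 0.         0.         0.         0.        ]
jig [([539.0, -113.0, 15.0], 0.76)]
clip_tab [([530.0, -51.0, 26.0], 0.63)]
jaw [([528.0, -50.0, 30.0], 0.57)]
plaque [([504.0, -102.0, 26.0], 0.92)]
end_stop [([539.0, -109.0, 14.0], 0.97)]
spare [([452.0, -237.0, 17.0], 0.84), ([569.0, 65.0, 15.0], 0.22)]
glue [([640.0, -262.0, 85.0], 0.83)]
foil_cup [([663.0, 13.0, 10.0], 0.67)]
cone [([535.0, -50.0, 24.0], 0.22)]
star [([567.0, 65.0, 11.0], 0.65), ([741.0, -102.0, 32.0], 0.65)]
spool [([738.0, -101.0, 30.0], 0.94), ([684.0, -198.0, 56.0], 0.27)]
jar [([685.0, -196.0, 57.0], 0.73)]
1.3
```

View pics/side0.png

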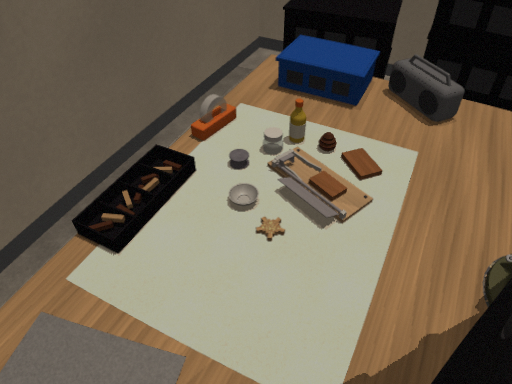

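View pics/top0.png

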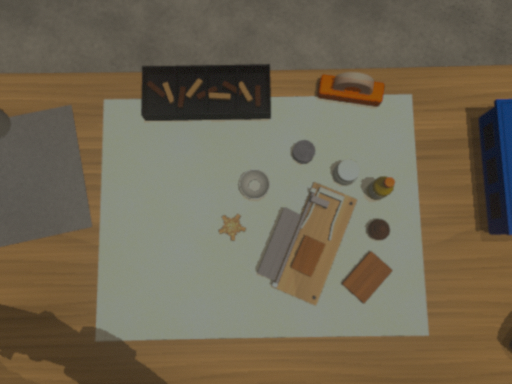

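Run:
```python
import cv2
a=cv2.imread("pics/side0.png")[90:290,150:380]; cv2.imwrite("pics/sz.png",cv2.resize(a,None,fx=3,fy=3,interpolation=cv2.INTER_CUBIC)[:600,:800])
a=cv2.imread("pics/top0.png")[110:270,200:380]; cv2.imwrite("pics/tz.png",cv2.resize(a,None,fx=3.7,fy=3.7,interpolation=cv2.INTER_CUBIC))
```

```text
(no output)
```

View pics/sz.png

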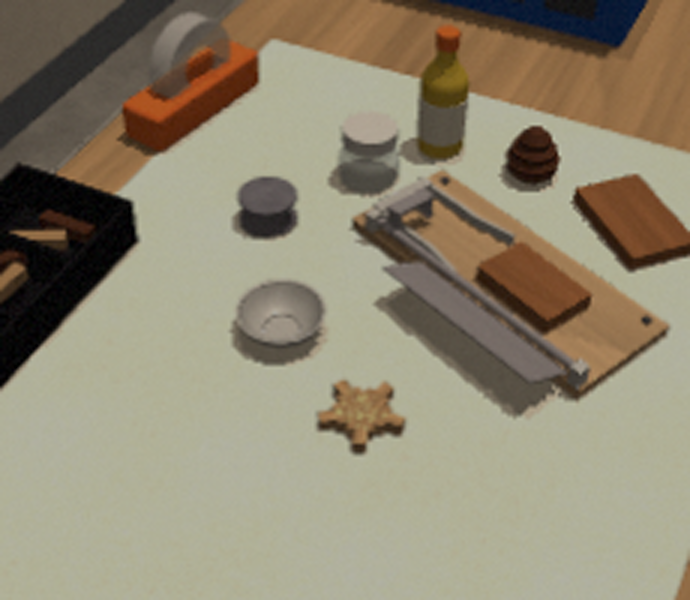

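View pics/tz.png

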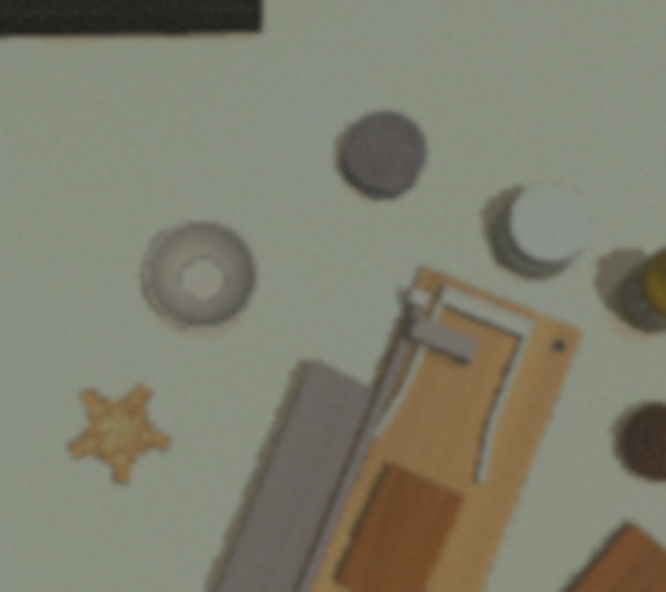

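The side view shows the jig at about (268-372, 147-221), with the plaque at (328,185) and the tab on the near-left side. The top view agrees: the lane's end stop is at about (335,190) and the plaque at (309,256). Next I'll zoom in on the corners.

Run:
```python
import cv2
a=cv2.imread("pics/side0.png")[140:230,260:380]; cv2.imwrite("pics/sz2.png",cv2.resize(a,None,fx=6.5,fy=6.5,interpolation=cv2.INTER_CUBIC))
a=cv2.imread("pics/top0.png")[175:310,250:370]; cv2.imwrite("pics/tz2.png",cv2.resize(a,None,fx=4.4,fy=4.4,interpolation=cv2.INTER_CUBIC))
```

```text
(no output)
```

View pics/sz2.png

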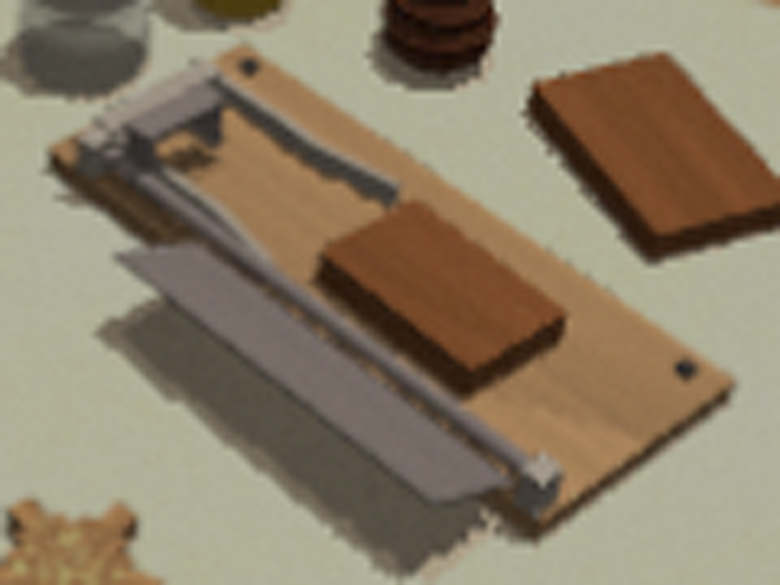

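View pics/tz2.png

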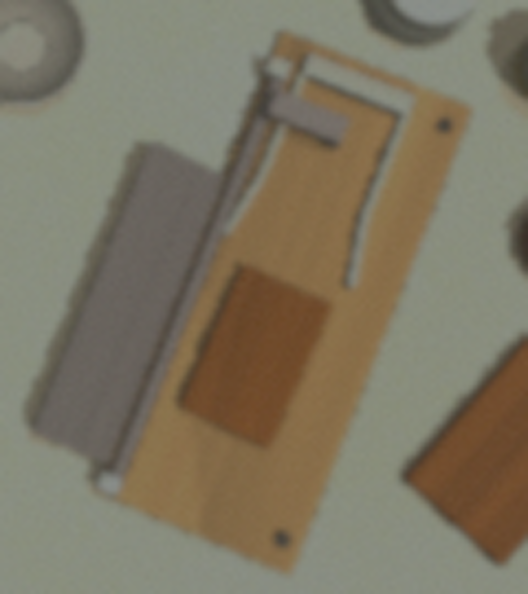

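```bash
cat > fit.py <<'E'
from h import *
from scipy.optimize import least_squares
def T(v,P): 
    c,s=np.cos(v[2]),np.sin(v[2]); P=np.array(P,float); return np.c_[v[0]+c*P[:,0]-s*P[:,1], v[1]+s*P[:,0]+c*P[:,1],P[:,2]]
if __name__=="__main__":
    ps=get_image("side"); pt=get_image("top")
    B=[[105,-101,12],[105,7,12],[-155,-101,12],[-155,7,12]]
    K=[[40,25,28],[40,-25,28],[-40,-25,28],[-40,25,28]]
    S=lambda a:np.array(a)/6.5+[260,140]-.0; U=lambda a:np.array(a)/4.4+[250,175]
    bs=S([[243,45],[52,152],[733,383],[540,528]]); ks=S([[320,262],[412,203],[566,322],[468,375]])
    bt=U([[282,33],[470,108],[292,572]]); kt=U([[242,265],[330,303],[265,447],[178,403]])
    def f(v,w): # per-camera weights
        a,b=(B,bt) if 0 else (B,bt)
        return np.r_[w[0]*(proj(ps,T(v,B))-bs).ravel(),w[1]*(proj(pt,T(v,B[:3]))-bt).ravel()]
    def g(v,w): return np.r_[w[0]*(proj(ps,T(v,K))-ks).ravel(),w[1]*(proj(pt,T(v,K))-kt).ravel()]
    for w in ((1,0),(0,1),(1,1)):
        r=least_squares(f,[530,-60,-.35],args=(w,),x_scale=[10,10,.1]); k=least_squares(g,[500,-100,-.35],args=(w,),x_scale=[10,10,.1])
        c,s=np.cos(r.x[2]),np.sin(r.x[2]); d=k.x[:2]-r.x[:2]
        print(w,r.x.round(3),"rms",np.sqrt(np.mean(r.fun**2)).round(2),"plaque",k.x.round(3),np.sqrt(np.mean(k.fun**2)).round(2),"in jig",np.round([c*d[0]+s*d[1],-s*d[0]+c*d[1],k.x[2]-r.x[2]],3))
    print(get_obs()["clock"])
E
python3 fit.py
```

```text
(1, 0) [ 5.67528e+02 -8.74790e+01 -4.18000e-01] rms 0.39 plaque [ 4.95192e+02 -9.95320e+01 -4.57000e-01] 0.33 in jig [-6.1217e+01 -4.0377e+01 -3.9000e-02]
(0, 1) [ 5.70613e+02 -9.37740e+01 -4.08000e-01] rms 17.58 plaque [ 4.99174e+02 -1.08102e+02 -4.62000e-01] 0.26 in jig [-5.9894e+01 -4.1491e+01 -5.4000e-02]
(1, 1) [ 5.69376e+02 -9.16100e+01 -4.14000e-01] rms 17.61 plaque [ 4.97674e+02 -1.05725e+02 -4.61000e-01] 1.22 in jig [-5.9956e+01 -4.1781e+01 -4.6000e-02]
1.4
```

Run:
```python
from fit import *
pt=get_image("top"); ps=get_image("side")
B=[[105,-101,12],[105,7,12],[-155,-101,12],[-155,7,12]]
for v in ([569.4,-91.6,-.414],[570.6,-93.8,-.408]):
  print(proj(pt,T(v,B)).round(1).tolist(), proj(ps,T(v,B)).round(1).tolist())
for d in "side","top":
  p=ps if d=="side" else pt
  t,M=pose(p); print(d,M.round(3).tolist())
```

```text
[[356.3, 199.8], [312.8, 182.1], [314.9, 306.4], [270.1, 287.3]] [[297.2, 145.6], [267.0, 161.8], [373.3, 197.7], [343.0, 219.7]]
[[357.1, 198.9], [313.4, 181.4], [316.3, 305.8], [271.4, 286.9]] [[296.7, 145.0], [266.8, 161.3], [373.1, 196.6], [343.1, 218.6]]
side [[-0.894, -0.311, 0.322], [-0.447, 0.618, -0.646], [0.002, -0.722, -0.692]]
top [[-0.018, -0.988, 0.156], [-1.0, 0.018, -0.002], [-0.001, -0.156, -0.988]]
```

```bash
cat > go.py <<'E'
from fit import *
J=[569.4,-91.6,-.414]
def to(x,y,z,o=None,J=J):
    o=o or get_obs(); M=R.from_quat(o["tcp_rot"]).as_matrix(); p=o["tool_pos"]
    tgt=T(J,[[x,y,z]])[0]
    yj=np.array([-np.sin(J[2]),np.cos(J[2]),0])
    yt=M.T@yj; tw=np.arctan2(yt[2],yt[1]); tw=(tw+np.pi/2)%np.pi-np.pi/2
    print("clock",round(o["clock"],2),"tcp",p.round(1),"toolx",M[:,0].round(3),"shift cm",(M.T@(tgt-p)/10).round(2),"twist",tw.round(3),"F",o["force"].round(1),"w",round(o["width"],1))
    c,s=np.cos(J[2]),np.sin(J[2]); d=p[:2]-J[:2]; print("tcp in jig",np.round([c*d[0]+s*d[1],-s*d[0]+c*d[1],p[2]],1))
E
python3 - <<'E'
from go import *
to(-125,-3.5,120)
o=get_obs();print(o["q"])
E
```

```text
clock 1.5 tcp [279.  559.2 231.3] toolx [-0. -0. -1.] shift cm [ 11.13 -46.23  42.57] twist -0.049 F [0.1 0.2 0.7] w 85.6
tcp in jig [-527.6  479.   231.3]
[-1.00250292  0.50746824 -0.23760557  1.50021599  0.12568856  1.14891714
 -0.15480202]
```

Request:
apply_moves([
  [[0.3,-3.8,3.5],-0.049],
  [[0.3,-3.8,3.5],0],
  [[0.3,-3.8,3.5],0],
  [[0.3,-3.8,3.5],0],
  [[0.3,-3.8,3.5],0],
  [[0.3,-3.8,3.5],0],
  [[0.3,-3.8,3.5],0],
  [[0.3,-3.8,3.5],0],
  [[0.3,-3.8,3.5],0],
  [[0.3,-3.8,3.5],0],
  [[0.3,-3.8,3.5],0],
  [[0,0,0],0],
], hand=5.9)

```text
clock: 3.0
tool_pos: [461.9, 16.6, 198.1]
tcp_rot: [0.147, 0.691, -0.148, 0.692]
force: [-1.4, 0.6, -1.2]
width: 58.9
```

Run:
```python
from go import *
to(-125,-3.5,100)
```

```text
clock 3.0 tcp [461.9  16.6 198.1] toolx [ 0.    -0.002 -1.   ] shift cm [ 9.82 -5.91  1.73] twist -0.007 F [-1.4  0.6 -1.2] w 58.9
tcp in jig [-142.    55.9  198.1]
```

Request:
apply_moves([
  [[2.0,-1.5,0.4],-0.006],
  [[2.0,-1.5,0.4],0],
  [[2.0,-1.5,0.4],0],
  [[2.0,-1.5,0.4],0],
  [[2.0,0,0.1],0],
  [[2.0,0,0],0],
  [[0,0,0],0],
  [[0,0,0],0],
])

```text
clock: 4.0
tool_pos: [453.1, -40.3, 78.9]
tcp_rot: [0.143, 0.692, -0.143, 0.693]
force: [-0.8, 0.4, 1.0]
width: 58.7
```

Run:
```python
from go import *
to(-125,-3.5,70)
o=get_obs(); M=R.from_quat(o["tcp_rot"]).as_matrix()
for n,(a,b,c,d,f) in dict(side=(110,260,240,420,4.0),top=(170,320,230,380,4.0)).items():
    p=get_image(n); fr=p["frame"].copy(); cv2.imwrite(f"pics/{n}1.png",fr)
    z=cv2.resize(fr[a:b,c:d],None,fx=f,fy=f,interpolation=cv2.INTER_CUBIC)
    cv2.imwrite(f"pics/{n}1z.png",z)
    # predicted tip bottom corners (5mm back), inner/outer
    for s in (1,-1):
        P=[o["tool_pos"]+M@np.array([-5,s*yy,zz]) for yy in (29.5,44) for zz in (-11,11)]
        print(n,s,((proj(p,P)-[c,a])*f).round().tolist())
```

```text
clock 4.0 tcp [453.1 -40.3  78.9] toolx [ 0.001  0.    -1.   ] shift cm [ 0.89 -0.38  0.21] twist 0.007 F [-0.8  0.4  1. ] w 58.7
tcp in jig [-127.1    0.2   78.9]
side 1 [[380.0, 349.0], [349.0, 327.0], [362.0, 362.0], [330.0, 339.0]]
side -1 [[453.0, 300.0], [422.0, 278.0], [470.0, 288.0], [439.0, 267.0]]
top 1 [[136.0, 428.0], [152.0, 389.0], [111.0, 417.0], [126.0, 378.0]]
top -1 [[240.0, 471.0], [256.0, 432.0], [266.0, 482.0], [281.0, 443.0]]
```

View pics/side1z.png

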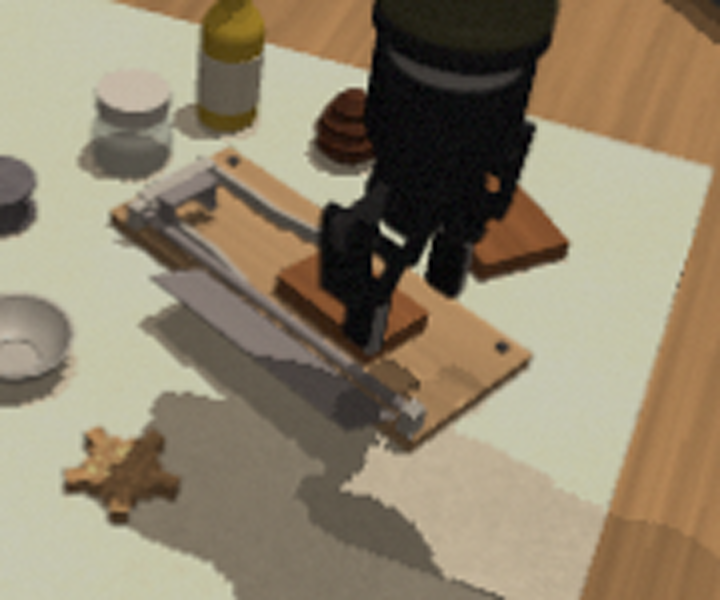

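View pics/top1z.png

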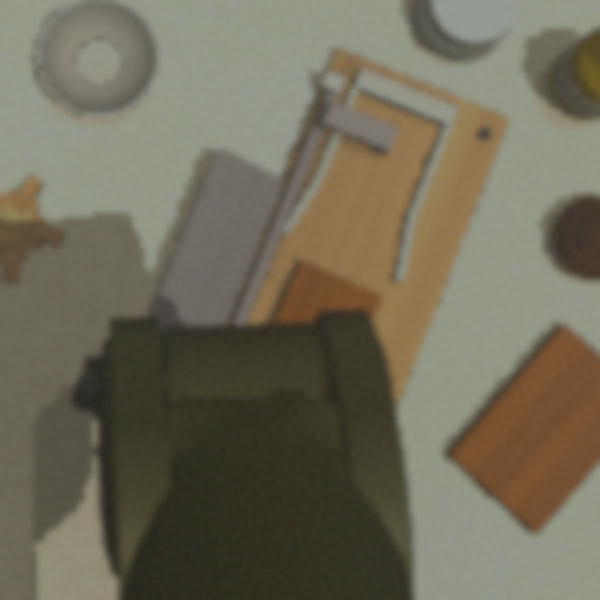

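Run:
```python
from go import *
fr=cv2.imread("pics/side1.png"); a,b,c,d=160,205,310,370
z=cv2.resize(fr[a:b,c:d],None,fx=12,fy=12,interpolation=cv2.INTER_NEAREST).astype(float)
z=np.clip(255*(z/255)**.45,0,255).astype(np.uint8)
p=get_image("side");o=get_obs(); M=R.from_quat(o["tcp_rot"]).as_matrix()
for back_,col in ((5,(0,255,0)),(0,(0,0,255))):
  for s in (1,-1):
    P=[o["tool_pos"]+M@np.array([-back_,s*yy,zz]) for yy,zz in ((29.5,-11),(29.5,11),(44,11),(44,-11))]
    q=((proj(p,P)+.5-[c,a])*12).astype(int); cv2.polylines(z,[q],True,col,1)
cv2.imwrite("pics/side1zz.png",z)
```

```text
(no output)
```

View pics/side1zz.png

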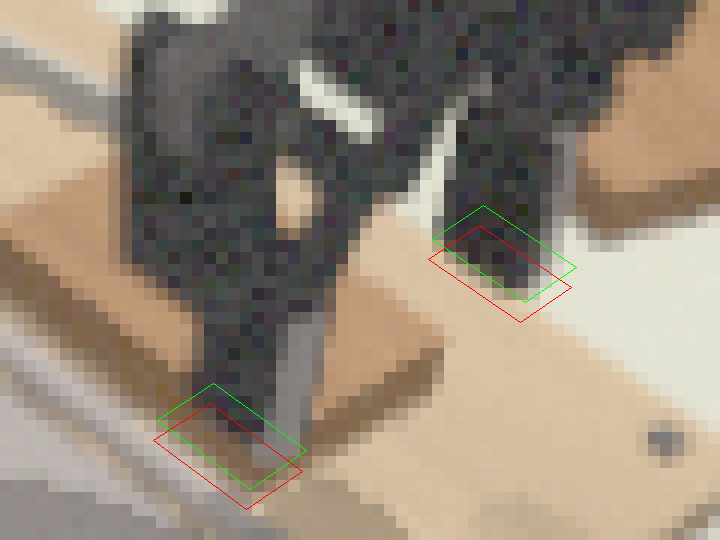

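```bash
sed -i 's/^J=.*/J=[568.2,-88.8,-.417]/' go.py
python3 - <<'E'
from go import *
to(-119,-5.5,38)
E
```

```text
clock 4.15 tcp [453.3 -40.7  79.1] toolx [ 0.002 -0.    -1.   ] shift cm [ 4.11 -0.31  0.55] twist 0.009 F [-0.3  0.  -0.1] w 59.0
tcp in jig [-124.5   -2.5   79.1]
```

Request:
apply_moves([
  [[1.0,-0.3,0.5],0.009],
  [[1.0,0,0.05],0],
  [[1.0,0,0],0],
  [[1.1,0,0],0],
  [[0,0,0],0],
  [[0,0,0],0],
])

```text
clock: 4.9
tool_pos: [456.6, -45.8, 37.2]
tcp_rot: [0.146, 0.692, -0.146, 0.692]
force: [-0.3, -0.3, 0.2]
width: 59.1
```

```bash
cat > look.py <<'E'
from go import *
import sys
k=sys.argv[1]; to(-119,-5.5,38)
p=get_image("side"); fr=p["frame"]; a,b,c,d=140,225,260,380
z=cv2.resize(fr[a:b,c:d],None,fx=6.5,fy=6.5,interpolation=cv2.INTER_CUBIC).astype(float)
z=np.clip(255*(z/255)**.55,0,255).astype(np.uint8); cv2.imwrite(f"pics/s{k}.png",z)
E
python3 look.py 2
```

```text
clock 4.9 tcp [456.6 -45.8  37.2] toolx [-0. -0. -1.] shift cm [-0.08  0.03  0.05] twist 0.0 F [-0.3 -0.3  0.2] w 59.1
tcp in jig [-119.5   -5.8   37.2]
```

View pics/s2.png

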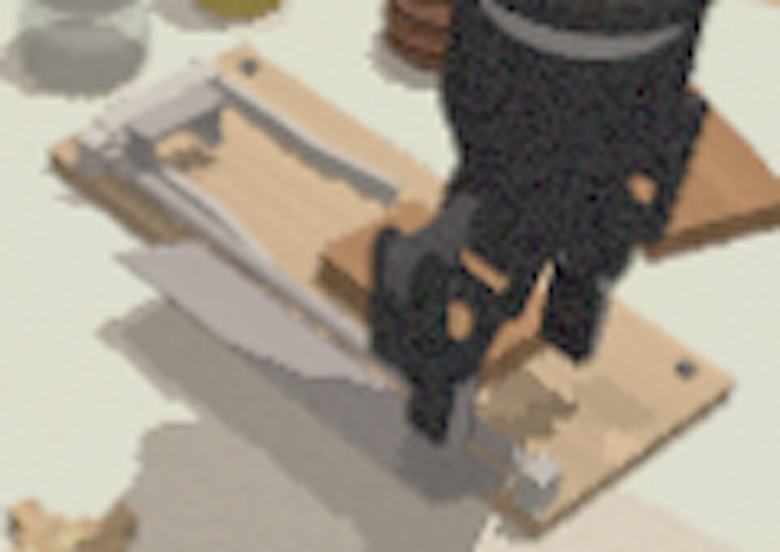

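Run:
```python
from go import *
p=get_image("side")
px=np.array([[545,335],[580,360],[412,425],[440,442],[468,440]])/6.5+[260,140]
for zz in (40,43):
    w=back(p,px,zz); c,s=np.cos(J[2]),np.sin(J[2]); d=w[:,:2]-J[:2]; print(zz,np.c_[c*d[:,0]+s*d[:,1],-s*d[:,0]+c*d[:,1]].round(1).tolist())
```

```text
40 [[-110.3, -39.8], [-126.5, -39.8], [-110.8, 28.4], [-122.3, 26.9], [-127.7, 18.9]]
43 [[-112.1, -37.1], [-128.2, -37.1], [-112.6, 30.8], [-124.1, 29.3], [-129.4, 21.3]]
```

Request:
apply_moves([
  [[0.4,0.2,0],0],
  [[0.4,0,0],0],
  [[0.2,0,0],0],
  [[0,0,0],0],
  [[0,0,0],0],
])

```text
clock: 5.62
tool_pos: [457.4, -44.0, 27.3]
tcp_rot: [0.146, 0.692, -0.146, 0.692]
force: [-1.1, 1.3, 2.5]
width: 58.9
```

Request:
apply_moves([
  [[0.2,0,0],0],
  [[0.2,0,0],0],
  [[0,0,0],0],
  [[0,0,0],0],
])

```text
clock: 6.12
tool_pos: [457.7, -43.9, 23.3]
tcp_rot: [0.146, 0.692, -0.146, 0.692]
force: [0.5, 1.5, 2.3]
width: 59.0
```

Request:
apply_moves([
  [[0.2,0,0],0],
  [[0.2,0,0],0],
  [[0,0,0],0],
  [[0,0,0],0],
])

```text
clock: 6.62
tool_pos: [457.6, -43.9, 19.3]
tcp_rot: [0.146, 0.692, -0.146, 0.692]
force: [1.2, 1.7, 3.9]
width: 59.1
```

Request:
apply_moves([
  [[0.2,0,0],0],
  [[0.2,0,0],0],
  [[0,0,0],0],
  [[0,0,0],0],
])

```text
clock: 7.12
tool_pos: [457.7, -43.9, 15.3]
tcp_rot: [0.146, 0.692, -0.146, 0.692]
force: [1.5, 2.2, 4.5]
width: 59.2
```

```bash
python3 look.py 3
```

```text
clock 7.12 tcp [457.7 -43.9  15.3] toolx [ 0.  0. -1.] shift cm [-2.27 -0.18  0.03] twist 0.0 F [1.5 2.2 4.5] w 59.2
tcp in jig [-119.2   -3.7   15.3]
```

View pics/s3.png

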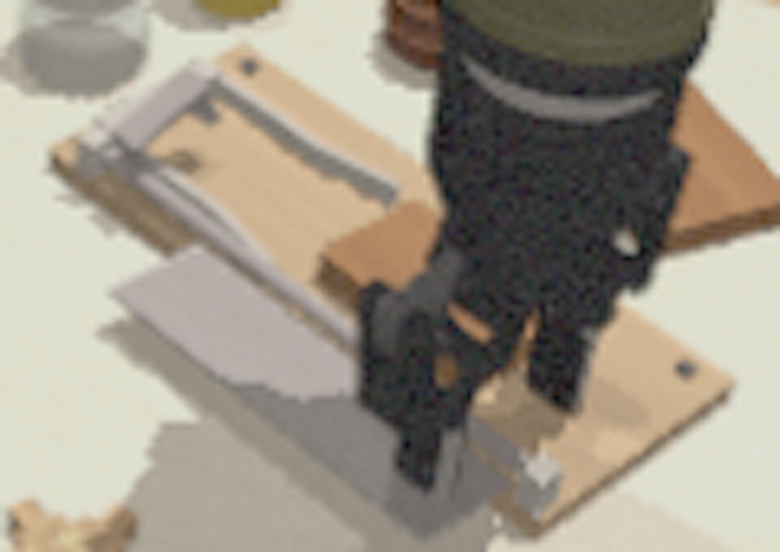

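Run:
```python
from go import *
p=get_image("side")
for J_ in (J,):
  for th in (0,.2,.25,.3,.35,.4,.45,.5):
    f=.42-th; P=[[x,50*np.cos(f)+4.5*np.sin(f),22+50*np.sin(f)-4.5*np.cos(f)] for x in (20,-140)]
    y=27;h=22+y*np.tan(f)-4.5/np.cos(f)
    print(th,((proj(p,T(J_,P))-[260,140])*6.5).round().tolist(),"h25-34",[round(22+y*np.tan(f)-4.5/np.cos(f),1) for y in(25,34)])
```

```text
0 [[114.0, 252.0], [436.0, 505.0]] h25-34 [np.float64(28.2), np.float64(32.3)]
0.2 [[108.0, 274.0], [427.0, 528.0]] h25-34 [np.float64(23.0), np.float64(25.0)]
0.25 [[107.0, 280.0], [426.0, 533.0]] h25-34 [np.float64(21.7), np.float64(23.3)]
0.3 [[107.0, 285.0], [424.0, 538.0]] h25-34 [np.float64(20.5), np.float64(21.6)]
0.35 [[106.0, 290.0], [424.0, 543.0]] h25-34 [np.float64(19.2), np.float64(19.9)]
0.4 [[106.0, 295.0], [423.0, 548.0]] h25-34 [np.float64(18.0), np.float64(18.2)]
0.45 [[107.0, 299.0], [422.0, 553.0]] h25-34 [np.float64(16.7), np.float64(16.5)]
0.5 [[107.0, 304.0], [422.0, 557.0]] h25-34 [np.float64(15.5), np.float64(14.8)]
```

Request:
apply_moves([
  [[0.15,0,0],0],
  [[0.15,0,0],0],
  [[0,0,0],0],
  [[0,0,0.3],0],
  [[0,0,0.4],0],
  [[0,0,0.4],0],
  [[0,0,0.4],0],
  [[0,0,0.4],0],
  [[0,0,0.4],0],
  [[0,0,0.4],0],
  [[0,0,0.3],0],
  [[0,0,0],0],
])

```text
clock: 8.72
tool_pos: [481.6, -56.2, 11.6]
tcp_rot: [0.146, 0.694, -0.147, 0.69]
force: [-4.5, 2.2, 6.6]
width: 59.3
```

```bash
python3 look.py 4
```

```text
clock 8.72 tcp [481.6 -56.2  11.6] toolx [-0.006 -0.    -1.   ] shift cm [-2.62 -0.03 -2.68] twist 0.0 F [-4.5  2.2  6.6] w 59.3
tcp in jig [-92.4  -5.3  11.6]
```

View pics/s4.png

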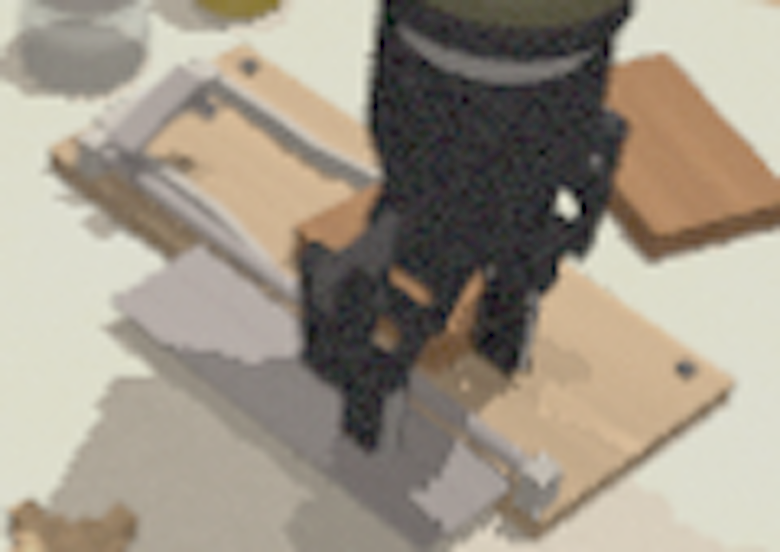

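Request:
apply_moves([
  [[-0.05,0.05,0.4],0],
  [[0,0.05,0.4],0],
  [[0,0.05,0.4],0],
  [[0,0,0.4],0],
  [[0,0,0.4],0],
  [[0,0,0.4],0],
  [[0,0,0.4],0],
  [[0,0,0.2],0],
  [[0,0,0],0],
])

```text
clock: 9.9
tool_pos: [509.6, -67.0, 12.0]
tcp_rot: [0.146, 0.694, -0.147, 0.69]
force: [-4.3, 2.0, 6.6]
width: 59.3
```

```bash
python3 look.py 5
```

```text
clock 9.9 tcp [509.6 -67.   12. ] toolx [-0.006  0.    -1.   ] shift cm [-2.56 -0.18 -5.67] twist 0.0 F [-4.3  2.   6.6] w 59.3
tcp in jig [-62.4  -3.8  12. ]
```

View pics/s5.png

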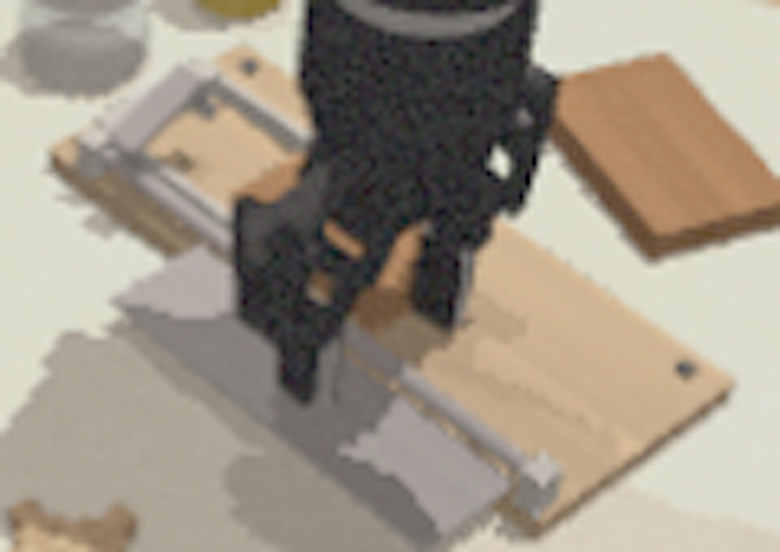

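```bash
cat > lt.py <<'E'
from go import *
import sys
p=get_image("top"); fr=p["frame"]; a,b,c,d=170,300,250,380
z=cv2.resize(fr[a:b,c:d],None,fx=4.5,fy=4.5,interpolation=cv2.INTER_CUBIC).astype(float)
z=np.clip(255*(z/255)**.55,0,255).astype(np.uint8); cv2.imwrite(f"pics/t{sys.argv[1]}.png",z)
E
python3 lt.py 5
```

```text
(no output)
```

View pics/t5.png

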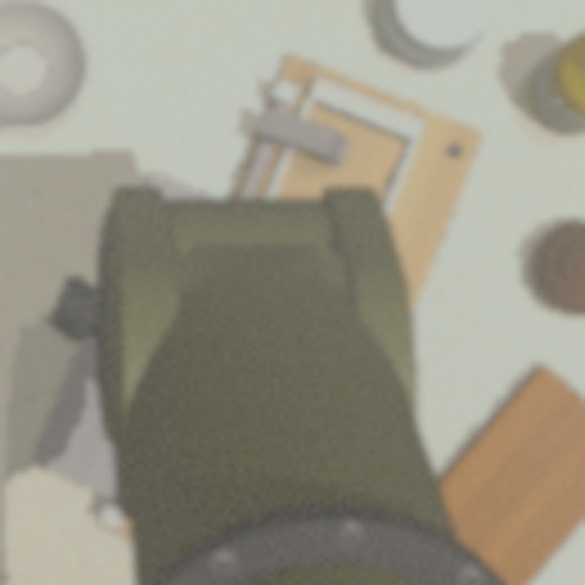

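Request:
apply_moves([
  [[0,0,0.4],0],
  [[0,0,0.4],0],
  [[0,0,0.4],0],
  [[0,0,0.4],0],
  [[0,0,0.4],0],
  [[0,0,0],0],
])

```text
clock: 10.75
tool_pos: [528.2, -75.1, 12.0]
tcp_rot: [0.146, 0.694, -0.147, 0.69]
force: [-4.0, 2.4, 6.3]
width: 59.1
```

Request:
apply_moves([
  [[0,0,0.4],0],
  [[0,0,0.4],0],
  [[0,0,0.4],0],
  [[0,0,0.4],0],
  [[0,0,0.4],0],
  [[0,0,0],0],
])

```text
clock: 11.5
tool_pos: [546.5, -83.2, 12.0]
tcp_rot: [0.146, 0.694, -0.147, 0.69]
force: [-2.4, 1.4, 6.0]
width: 59.2
```

```bash
python3 look.py 6
```

```text
clock 11.5 tcp [546.5 -83.2  12. ] toolx [-0.006  0.    -1.   ] shift cm [-2.55 -0.19 -9.7 ] twist 0.0 F [-2.4  1.4  6. ] w 59.2
tcp in jig [-22.1  -3.7  12. ]
```

View pics/s6.png

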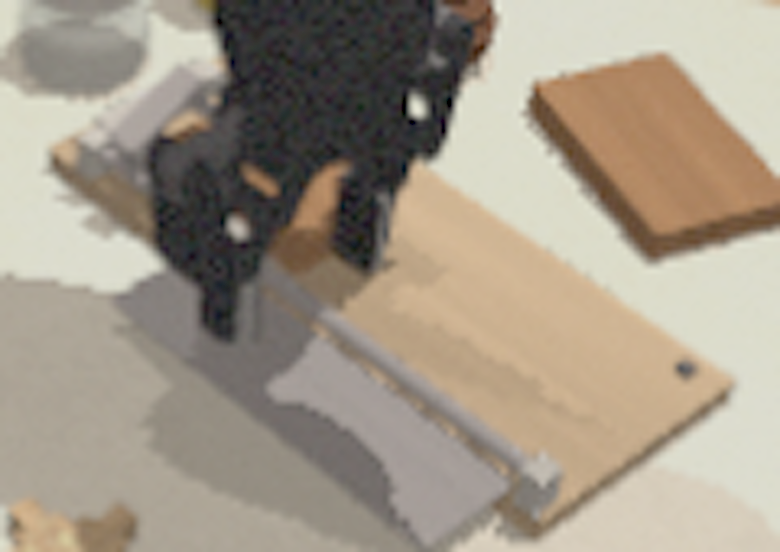

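Request:
apply_moves([
  [[0,0,0.3],0],
  [[0,0,0.3],0],
  [[0,0,0.3],0],
  [[0,0,0.2],0],
  [[0,0,0],0],
])

```text
clock: 12.18
tool_pos: [556.3, -87.5, 12.0]
tcp_rot: [0.146, 0.694, -0.147, 0.69]
force: [-4.6, 1.4, 6.1]
width: 59.0
```

Request:
apply_moves([
  [[0,0,0.1],0],
  [[0,0,0.1],0],
  [[0,0,0],0],
])

```text
clock: 12.55
tool_pos: [557.9, -88.2, 12.0]
tcp_rot: [0.146, 0.694, -0.147, 0.689]
force: [-4.3, 1.6, 6.6]
width: 59.0
```

Request:
apply_moves([
  [[0,0,0.1],0],
  [[0,0,0.1],0],
  [[0,0,0],0],
])

```text
clock: 12.92
tool_pos: [559.8, -89.0, 12.0]
tcp_rot: [0.146, 0.694, -0.147, 0.69]
force: [-5.0, 1.7, 6.5]
width: 58.6
```

Request:
apply_moves([
  [[0,0,0.1],0],
  [[0,0,0.1],0],
  [[0,0,0],0],
])

```text
clock: 13.3
tool_pos: [561.6, -89.8, 11.9]
tcp_rot: [0.146, 0.694, -0.147, 0.689]
force: [-5.1, 2.1, 6.4]
width: 58.9
```

Request:
apply_moves([
  [[0,0,0.1],0],
  [[0,0,0.1],0],
  [[0,0,0],0],
])

```text
clock: 13.68
tool_pos: [563.5, -90.6, 12.0]
tcp_rot: [0.146, 0.694, -0.147, 0.69]
force: [-4.3, 2.7, 7.3]
width: 59.5
```

Request:
apply_moves([
  [[0,0,0.1],0],
  [[0,0,0.1],0],
  [[0,0,0],0],
])

```text
clock: 14.05
tool_pos: [563.7, -90.8, 11.8]
tcp_rot: [0.146, 0.695, -0.147, 0.688]
force: [-9.1, 3.7, 10.5]
width: 58.5
```

Request:
apply_moves([
  [[0,0,0.1],0],
  [[0,0,0.1],0],
  [[0,0,0],0],
])

```text
clock: 14.42
tool_pos: [563.7, -90.8, 11.7]
tcp_rot: [0.146, 0.696, -0.147, 0.687]
force: [-13.2, 6.0, 13.9]
width: 58.9
```

```bash
python3 look.py 7; python3 lt.py 7
```

```text
clock 14.43 tcp [563.7 -90.8  11.7] toolx [-0.013  0.002 -1.   ] shift cm [ -2.48  -0.19 -11.61] twist 0.0 F [-13.2   6.   13.9] w 58.9
tcp in jig [-3.3 -3.7 11.7]
```

View pics/s7.png

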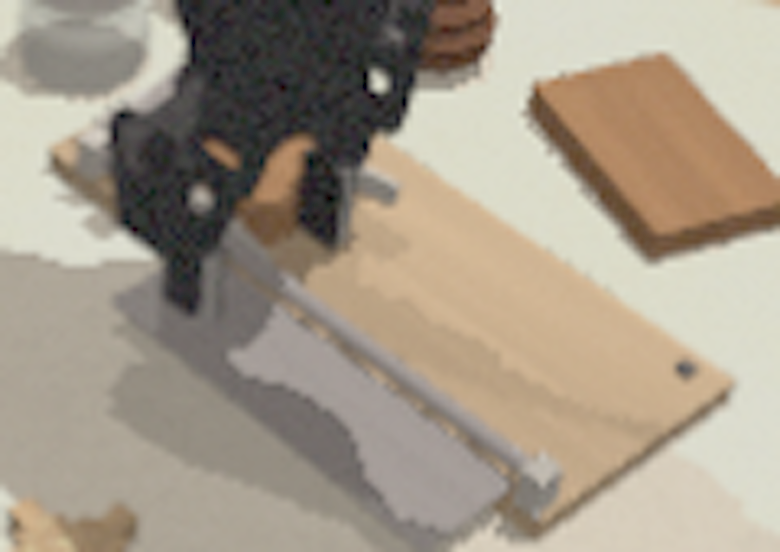

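View pics/t7.png

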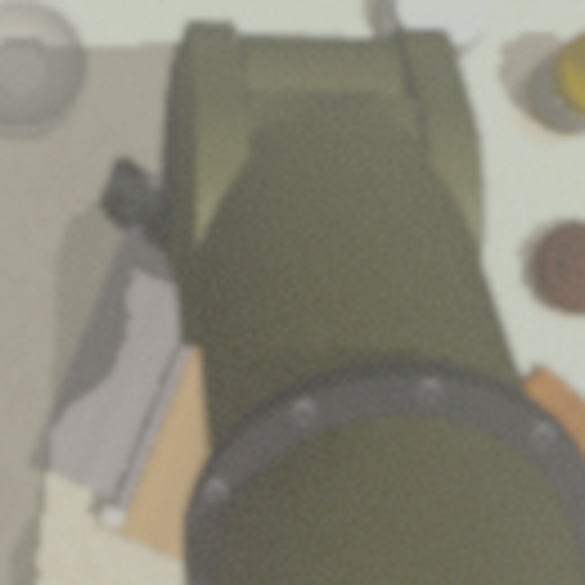

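Request:
apply_moves([
  [[0,0,-0.2],0],
  [[0,0,-0.2],0],
  [[0,0,-0.2],0],
  [[0,0,-0.2],0],
  [[0,0,0],0],
])

```text
clock: 15.15
tool_pos: [563.6, -90.5, 13.0]
tcp_rot: [0.146, 0.691, -0.147, 0.692]
force: [1.7, -1.6, 6.4]
width: 58.9
```

```bash
python3 look.py 8
```

```text
clock 15.15 tcp [563.6 -90.5  13. ] toolx [ 0.001 -0.001 -1.   ] shift cm [ -2.52  -0.22 -11.54] twist -0.001 F [ 1.7 -1.6  6.4] w 58.9
tcp in jig [-3.5 -3.4 13. ]
```

View pics/s8.png

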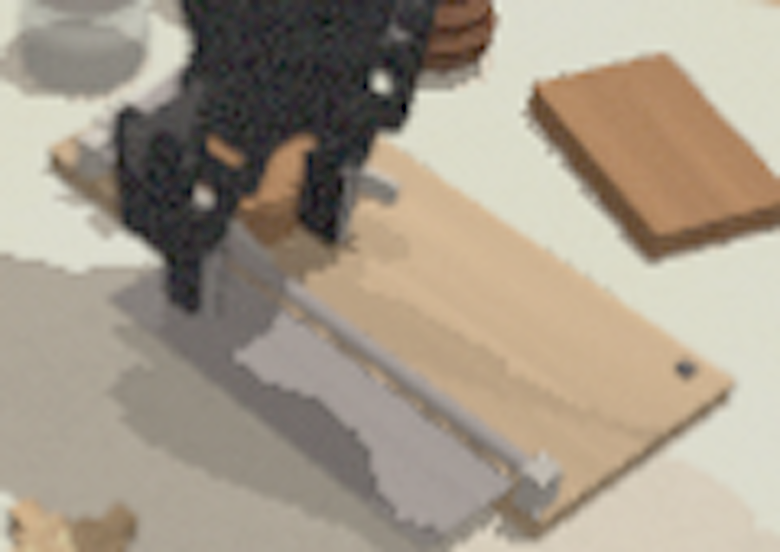

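Request:
apply_moves([
  [[0,0,-0.2],0],
  [[0,0,-0.2],0],
  [[0,0,-0.2],0],
  [[0,0,0],0],
])

```text
clock: 15.7
tool_pos: [558.5, -88.2, 13.1]
tcp_rot: [0.146, 0.691, -0.147, 0.692]
force: [3.0, -1.6, 4.8]
width: 59.3
```

Run:
```python
from go import *
to(-9,-3.5,80)
```

```text
clock 15.7 tcp [558.5 -88.2  13.1] toolx [ 0.002 -0.001 -1.   ] shift cm [-6.69 -0.02  0.03] twist -0.001 F [ 3.  -1.6  4.8] w 59.3
tcp in jig [-9.1 -3.3 13.1]
```

Request:
apply_moves([
  [[-0.2,0,0],0],
  [[-0.2,0,0],0],
  [[-0.2,0,0],0],
  [[-0.2,0,0],0],
  [[-0.4,0,0],0],
  [[-1.0,0,0],0],
  [[-2,0,0],0],
  [[-3,0,0],0],
  [[-3,0,0],0],
  [[-3,0,-2],0],
  [[-2,0,-4],0],
  [[0,0,-4],0],
])

```text
clock: 17.2
tool_pos: [465.9, -45.8, 166.6]
tcp_rot: [0.146, 0.691, -0.146, 0.693]
force: [0.1, 1.0, 0.3]
width: 58.9
```

Request:
apply_moves([
  [[0,4,-3],0],
  [[0,4,-3],0],
  [[0,4,-3],0],
  [[0,4,-3],0],
  [[0,4,-1],0],
  [[0,4,0],0],
  [[0,4,0],0],
  [[0,0,0],0],
])

```text
clock: 18.2
tool_pos: [460.8, 265.6, 165.0]
tcp_rot: [0.146, 0.692, -0.144, 0.692]
force: [-0.3, -0.7, -0.3]
width: 59.0
```

```bash
python3 look.py 9; python3 lt.py 9
```

```text
clock 18.2 tcp [460.8 265.6 165. ] toolx [ 0.     0.002 -1.   ] shift cm [ 12.64 -28.68  12.16] twist 0.004 F [-0.3 -0.7 -0.3] w 59.0
tcp in jig [-241.7  280.6  165. ]
```

View pics/s9.png

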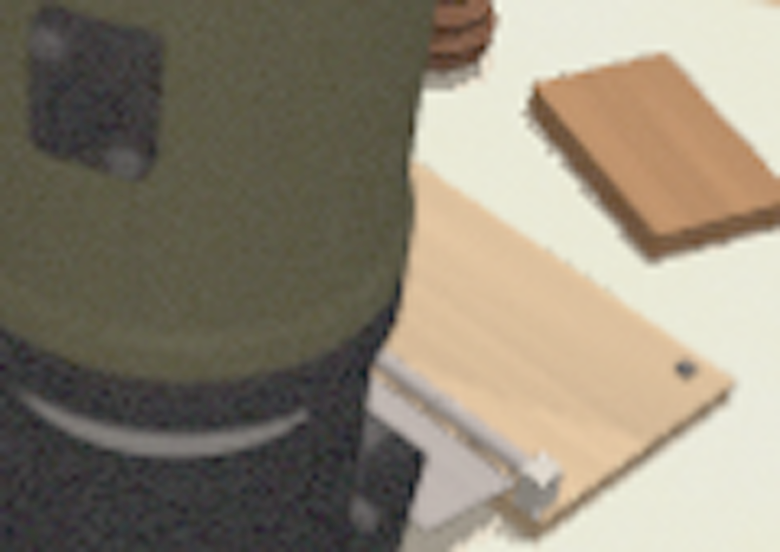

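View pics/t9.png

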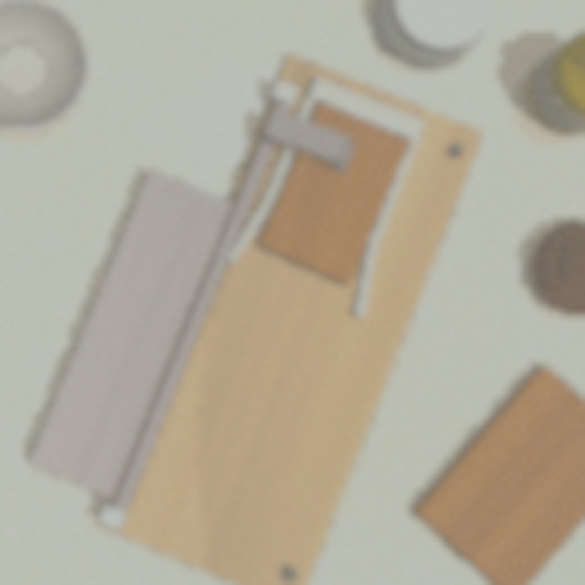

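The top view shows the plaque at (335,195), between the rails and flush with the stop, with the jaw at (315,140) resting on it. I'll move the arm away so the side camera can confirm this.

Request:
apply_moves([
  [[0,4,-2],0],
  [[0,4,-2],0],
  [[0,4,-2],0],
  [[0,4,-2],0],
  [[0,4,-2],0],
  [[-1,4,-2],0],
  [[-1,4,-2],0],
  [[0,0,0],0],
])

```text
clock: 19.3
tool_pos: [444.2, 577.7, 185.0]
tcp_rot: [0.146, 0.693, -0.145, 0.692]
force: [-0.4, -0.2, -0.3]
width: 59.0
```

```bash
python3 look.py 10
python3 - <<'E'
from go import *
p=get_image("side"); J_=[567.5,-87.5,-.418]
pr=lambda P:((proj(p,T(J_,P))-[260,140])*6.5).round().tolist()
print("home plaque top corners",pr([[85,-15,28],[85,-65,28],[5,-65,28],[5,-15,28]]))
for th in(.2,.24,.28,.35):
    f=.42-th; print(th,pr([[x,50*np.cos(f)+4.5*np.sin(f),22+50*np.sin(f)-4.5*np.cos(f)] for x in (20,-140)]))
E
```

```text
clock 19.3 tcp [444.2 577.7 185. ] toolx [-0.001  0.002 -1.   ] shift cm [ 14.58 -56.58  26.26] twist 0.004 F [-0.4 -0.2 -0.3] w 59.0
tcp in jig [-383.3  559.2  185. ]
home plaque top corners [[122.0, 119.0], [216.0, 70.0], [358.0, 170.0], [264.0, 224.0]]
0.2 [[108.0, 277.0], [427.0, 531.0]]
0.24 [[108.0, 281.0], [426.0, 535.0]]
0.28 [[107.0, 285.0], [425.0, 540.0]]
0.35 [[107.0, 292.0], [424.0, 547.0]]
```

View pics/s10.png

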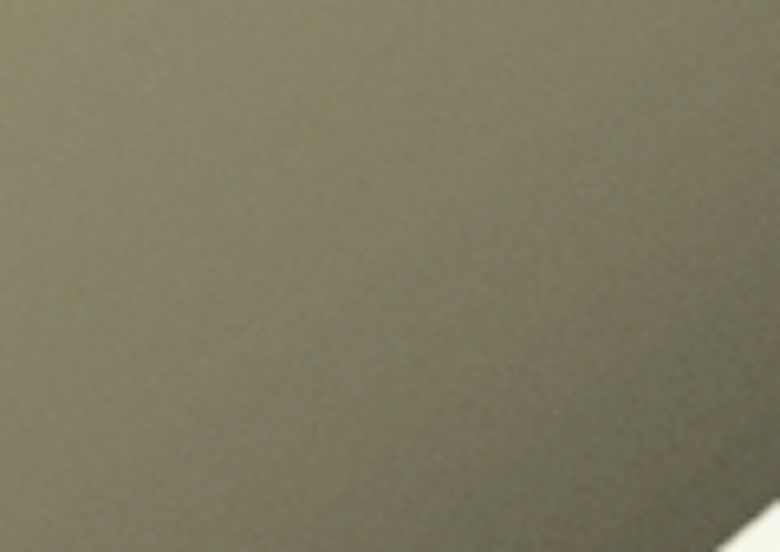

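Request:
apply_moves([
  [[-1,-2,-3.6],0],
  [[-1,-2,-3.6],0],
  [[-1,-2,-3.6],0],
  [[-1,-2,-3.6],0],
  [[0,0,0],0],
  [[0,0,0],0],
])

```text
clock: 20.15
tool_pos: [283.7, 558.6, 225.0]
tcp_rot: [0.147, 0.691, -0.147, 0.692]
force: [1.4, 0.2, -0.2]
width: 59.1
```

```bash
python3 look.py 11
```

```text
clock 20.15 tcp [283.7 558.6 225. ] toolx [ 0.001 -0.001 -1.   ] shift cm [ 18.78 -48.13  40.4 ] twist -0.002 F [ 1.4  0.2 -0.2] w 59.1
tcp in jig [-522.3  476.7  225. ]
```

View pics/s11.png

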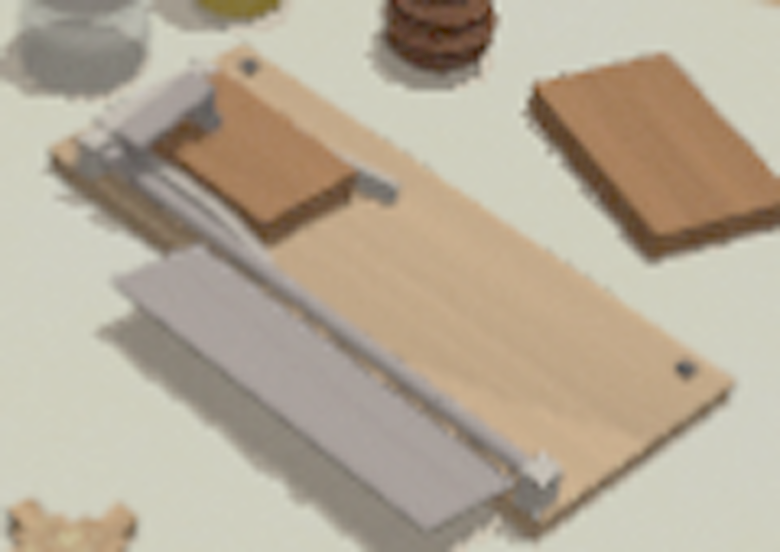

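The plaque's near-end corners are at about (357,178) and (265,224), against (358,170) and (264,224) predicted for home. The tab corners at about (115,281) and (430,530) match a clip angle of roughly 0.2 to 0.24, so the jaw is resting on the plaque.

```bash
python3 -c "
from plant import *
print(job_done())"
```

```text
the job is handed in; nothing more can be done
None
```

The plaque is home against the end stop with the jaw clamped on it. I handed the job in at about 20 s on the robot's clock, with the arm well clear.

I pressed the tab down with one fingertip to an estimated clip angle of about 0.42. Holding it there, I pushed the plaque along the lane with the other fingertip until it stopped. Then I backed off about 5 mm, let the tab up slowly and moved away.

**Last checks:**
- **Stop contact:** the sideways push force rose from about 5 N to about 14 N and the tool stopped moving. It stopped 3 mm beyond my estimate, within the measuring error.
- **Plaque position:** in the side picture, one near-end corner matched the predicted home position, and the other was about 1 pixel off (roughly 2–3 mm). The top picture shows it flush with the stop, between the rails.
- **Clip:** the tab corners in the side picture match an angle of about 0.2 to 0.24, meaning the jaw is resting on the plaque.
- **Other things:** I saw no change in those visible in the last close-ups. I did not re-measure each one.

**Disagreement:** the two cameras differed by about 7 mm on where the jig is. I relied mainly on the side camera, which matched the fingertip position to about 2–3 mm.

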